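Start a new blood-smear count on the cell counter

ROBOT

A 6-joint arm with a two-finger parallel gripper is mounted at the origin on the work surface. World frame = base frame: x ahead of the robot, y to its left, z up, the work surface at z = 0. Lengths are in m, angles in rad, forces in N, time in s.
With the tool pointing down it reaches from about 0.325 to 0.925 m from the base axis. Payload 3.1 kg.
Tool frame: the origin (TCP) lies on the centre line of the jaws, within the pads' length; the fingertips stand 17 mm ahead of it and the grasp point (between the pads) lies 2 mm behind it (bot.tip_reach is the distance from the TCP to the fingertips, in m); z points along the fingers, x is the direction in which the jaws open and shut, and the axes are right-handed (so a half turn about z gives the same grasp; the last joint's range is limited). The gripper opens to 85 mm and grips with 20 to 120 N. Pads are 22 mm wide; open, the fingers measure 114 mm over their backs; the gripper's body (76 mm by 85 mm) begins 54 mm behind the grasp point. The pads swing forward as they close: fully open they stand 13 mm farther back than shut.
Start: joints at [1.028, 0.217, 1.613, -0, 1.311, -0.112], TCP at [0.261, 0.568, 0.248] pointing down, gripper open.
Joint ranges: [-2.75, 2.75], [-0.78, 2.1], [0.31, 2.55], [-1.13, 4.27], [0.13, 2.63], [-2.58, 2.58]. Speed limits (rad/s): [2.79, 2.79, 3.14, 3.14, 3.14, 3.14].

INTERFACE

Orientations are given as a unit quaternion [w, x, y, z].
In Python, from rig import bot gives the robot as it stands.
- The arm moves only by the tool send_rows, never from a script. Its argument "steps" is a list of rows, each a list of 6 numbers: the shift along the tool's x, y, z as a fraction of full scale, then the turn, a rotation vector about the tool's x, y, z as a fraction of full scale. In form: [[x, y, z, ax, ay, az], ...]. A call has exactly 5 rows; each row shifts and turns the commanded pose from where the row before left it, along the tool's axes as they then stand; what a row does not reach is not made up. Full scale, the value 1, is 0.025 m for a shift and 4 degrees for a turn. A row lasts 1/12 s, in which the tool goes at most 41.7 mm and 7.16 degrees, less where a joint would pass 70% of its speed; a pose out of reach is approached as far as the arm can. A call with a number of a shift or a turn outside -1 to 1 is refused whole. A call with a gripper value outside its range is refused whole. "grip" is the opening, from 0 (shut) to 1 (fully open), set as the call begins (left out, the last holds). The fingers move at their own pace and stop on an object; "squeeze" is the grip in N (left out, the last holds). Time passes only in rows, so rows that do not move let the fingers close, or fill a call up. It gives the time, the measured TCP pose, the force and the opening at its end, in the units of the state.
- bot.state(): the state, without advancing time (a new reading comes with each control period).
- bot.get_image(name): name is "side" or "top"; returns a dict with "color" (384x512x3 uint8, blue, green, red), "mtx" (3x3 intrinsics, pixels), "T" (4x4, takes a point from camera to world coordinates). Camera axes: x right, y down, z forward; pixel columns grow to the right and rows downward; lengths in m; the calibration is good to about 2 mm. A picture is of the moment at which its call begins. There is no depth.
- bot.sign_off(): hands the job in, once; it reports no verdict.
The state is a dict: "clock": time; "joint_pos": joint angles; "joint_velocities": joint speeds; "joint_efforts": joint torques, N m; "tool_pos": TCP position; "ee_rot": TCP orientation; "ft_force": force on the tool from outside, world axes, zero at the start; "ft_torque": the same for the moment, N m; "opening": finger opening in m.
Only numpy, scipy, OpenCV 4.12 (cv2) and the standard library are available. Lean on these libraries where they do the work, as an engineer would, in place of code of your own. Each camera call takes 0.05 s, during which the arm holds its last target. There are 200 camera calls.

TASK

Start a new blood-smear count on the cell counter on the bench: press the long clear bar at its right-hand end (as you sit at its low front edge), then enter the first three cells in the order they were read - the leftmost square key of the front row, then the round key at the right-hand end of the back row, then the middle square key of the front row. Tap each lightly with closed fingertips until it goes down, and let it spring back up before the next. Press no other key, and leave the counter and everything around it where it stands.

Things in the scene. Friction and masses are not known exactly. Their poses are not given: they have to be found in the camera images.
- counter: blood-cell counter: white wedge-shaped desk unit, loose on rubber feet, 330 mm wide (y) x 170 deep (x), 1.3 kg. Origin: centre of underside; x to its back (away from the robot), y to its left. Dark keys, all alike in colour, on a sloping deck: front row of five square ones (22 mm), back row of four round ones (23 mm), 40 mm apart; one long clear bar (22 x 70 mm) at the right end. Behind, a 66 mm high display hood
- clear_bar_top (a point): centre of the top face of the clear bar, the only long key, at the counter's right-hand end; moves with it. In counter: x -36, y -118, z +47 mm when up. The face is 12 mm proud of the deck and slopes 0.14 rad, lower to the front; the point's x points to the counter's back, y to its left, z out of the face
- key_f1_top (a point): centre of the top face of the leftmost square key of the front row; moves with it. In counter: x -57, y +100, z +44 mm when up. The face is 12 mm proud of the deck and slopes 0.14 rad, lower to the front; the point's x points to the counter's back, y to its left, z out of the face
- key_b4_top (a point): centre of the top face of the round key at the right-hand end of the back row; moves with it. In counter: x -15, y -40, z +50 mm when up. The face is 12 mm proud of the deck and slopes 0.14 rad, lower to the front; the point's x points to the counter's back, y to its left, z out of the face
- key_f3_top (a point): centre of the top face of the middle (third of five) square key of the front row; moves with it. In counter: x -57, y +20, z +44 mm when up. The face is 12 mm proud of the deck and slopes 0.14 rad, lower to the front; the point's x points to the counter's back, y to its left, z out of the face
- clear_bar (a joint): travel of the clear bar, m: 0 is up, 0.009 is fully down; moves 9 mm along the deck's normal and springs back (1 N to start, 3.4 N at 4 mm where it registers, 6.4 N at the bottom, a hard stop beyond)
- key_f1 (a joint): travel of the square key number 1 from the left in the front row, m: 0 is up, 0.009 is fully down; moves 9 mm along the deck's normal and springs back (1 N to start, 3.4 N at 4 mm where it registers, 6.4 N at the bottom, a hard stop beyond)
- key_f2 (a joint): travel of the square key number 2 from the left in the front row, as for the clear bar
- key_f3 (a joint): travel of the square key number 3 from the left in the front row, as for the clear bar
- key_f4 (a joint): travel of the square key number 4 from the left in the front row, as for the clear bar
- key_f5 (a joint): travel of the square key number 5 from the left in the front row, as for the clear bar
- key_b1 (a joint): travel of the round key number 1 from the left in the back row, as for the clear bar
- key_b2 (a joint): travel of the round key number 2 from the left in the back row, as for the clear bar
- key_b3 (a joint): travel of the round key number 3 from the left in the back row, as for the clear bar
- key_b4 (a joint): travel of the round key number 4 from the left in the back row, as for the clear bar
- oil_bottle: amber glass dropper bottle, 28 mm across, 93 mm tall, standing to the left of the counter; origin at the centre of its underside; a bystander, to be left alone
- slide_box: flat dark slide box with a grey lid, 100 x 86 x 34 mm, to the right of the counter; origin at the centre of its underside; a bystander, to be left alone
- cover_box: tiny clear cover-glass box with a grey lid, 27 x 31 x 15 mm, standing on the flat top of the counter's display hood, 66 mm above the table; origin at the centre of its underside; a bystander, to be left alone
- pen: marker pen, 135 mm long, 13 mm thick, lying along the counter's front edge about 40 mm before it; origin under the middle of it; a bystander, to be left alone
- tweezers: steel tweezers, 127 mm long, 12 mm high, lying on the table to the left; origin under the middle; a bystander, to be left alone
- mailer: white two-part slide mailer, 83 x 32 x 18 mm, lying on the table to the right; origin under the middle; a bystander, to be left alone
- specimen_jar: clear jar with a white lid, 56 mm across, 69 mm tall, in front on the left; origin at the centre of its underside; a bystander, to be left alone

How it is judged:
By the outcome, as a careful person would: the job done as asked, in the order asked, and still so for the second after the job is handed in, with the robot touching nothing.
It also fails if it takes over 48 s, if anything falls off the work surface, if the arm or the gripper's body presses on something with over 40 N, if the wrist force passes 120 N, or if a joint passes its speed limit or range.

## Working session

There is one attempt and no reset: what is moved stays moved. The work goes in short steps, Python scripts to look and compute and a tool call to move; the robot and the scene stay as the last step left them, time stands still between calls to the robot, and variables do not carry over. Pictures are saved under pics/ and viewed, about 8 in all and at most 12, crops included, and the job is handed in when it is done.

Besides the shell and the picture viewer there is one more tool, called after "Request:" as name(argument=value, ...), one argument or row to a line, values as JSON. send_rows: Moves the arm, as the interface text tells. Its arguments: {"type":"object","properties":{"steps":{"type":"array","items":{"type":"array","items":{"type":"number","minimum":-1,"maximum":1}}},"grip":{"type":"number"},"squeeze":{"type":"number"}},"required":["steps"]}

```bash
mkdir -p pics; python3 - <<'E'
from rig import bot
import cv2,numpy as np
for n in("top","side"):
    d=bot.get_image(n);cv2.imwrite(f"pics/{n}0.png",d["color"]);np.savez(f"pics/{n}0.npz",**d)
    print(n,d["mtx"].round(1).tolist(),d["T"].round(3).tolist())
print(bot.state())
E
```

```text
top [[402.8, 0.0, 260.3], [0.0, 402.8, 187.7], [0.0, 0.0, 1.0]] [[-0.011, -0.995, 0.1, 0.397], [-1.0, 0.014, 0.027, -0.009], [-0.028, -0.1, -0.995, 1.274], [0.0, 0.0, 0.0, 1.0]]
side [[488.3, 0.0, 260.7], [0.0, 488.3, 186.5], [0.0, 0.0, 1.0]] [[0.724, -0.418, 0.549, -0.191], [-0.689, -0.456, 0.563, -0.738], [0.015, -0.786, -0.618, 0.89], [0.0, 0.0, 0.0, 1.0]]
{'clock': 0.1, 'joint_pos': array([ 1.02777993e+00,  2.17672782e-01,  1.61479915e+00, -1.57189629e-05,
        1.31129225e+00, -1.12206072e-01]), 'joint_velocities': array([-0.00051591,  0.00105515, -0.00414237, -0.00016965, -0.00105029,
       -0.00064416]), 'joint_efforts': array([-1.77031293e-04, -3.98081160e+01, -3.04970348e+01, -1.80462689e-04,
        4.23771038e-03,  1.53600354e-06]), 'tool_pos': array([0.26062544, 0.56729109, 0.24708918]), 'ee_rot': array([ 4.86681288e-04,  8.41903163e-01,  5.39627543e-01, -9.70610614e-04]), 'ft_force': array([-0.34027273, -0.35012937,  0.09954216]), 'ft_torque': array([-0.01235131,  0.02119041, -0.00753131]), 'opening': 0.08533819164272274}
```

View pics/top0.png

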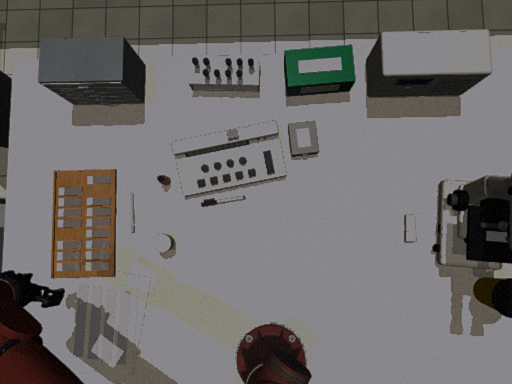

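View pics/side0.png

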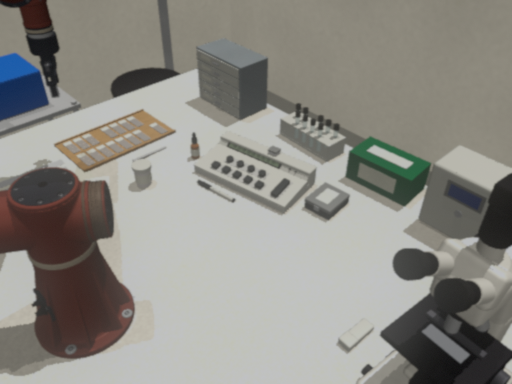

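```bash
cat > meas.py <<'E'
import cv2,numpy as np
from scipy.optimize import least_squares
K={'f%d'%(i+1):(-.057,.1-.04*i,.044) for i in range(5)}
K|={'b%d'%(i+1):(-.015,.08-.04*i,.050) for i in range(4)}; K['bar']=(-.036,-.118,.047)
names=list(K);P=np.array([K[n] for n in names])
def world(q,P=P):
    c,s=np.cos(q[2]),np.sin(q[2]);return np.c_[q[0]+c*P[:,0]-s*P[:,1],q[1]+s*P[:,0]+c*P[:,1],P[:,2]]
def proj(d,W):
    T=np.linalg.inv(d["T"]);c=W@T[:3,:3].T+T[:3,3];u=c@d["mtx"].T;return u[:,:2]/u[:,2:]
def blobs(img,box,th,name):
    x0,y0,x1,y1=box;g=cv2.cvtColor(img,cv2.COLOR_BGR2GRAY)[y0:y1,x0:x1]
    g=cv2.resize(g,None,fx=4,fy=4,interpolation=cv2.INTER_CUBIC)
    m=(g<th).astype(np.uint8);n,l,s,c=cv2.connectedComponentsWithStats(m)
    cv2.imwrite(name,cv2.cvtColor(g,cv2.COLOR_GRAY2BGR))
    return [(s[i,4]/16,*((c[i]+.5)/4-.5+[x0,y0])) for i in range(1,n) if s[i,4]>300]
def ray(d,uv,z):
    r=d["T"][:3,:3]@np.linalg.solve(d["mtx"],[*uv,1]);t=d["T"][:3,3];return t+r*(z-t[2])/r[2]
E
python3 - <<'E'
from meas import *
for n,box,g in(("top",(165,118,295,200),(0.55,0.07,.2)),("side",(190,125,330,215),None)):
    d=np.load(f"pics/{n}0.npz");
    for th in (60,80):
        B=blobs(d["color"],box,th,f"pics/{n}_crop.png")
        print(n,th,[tuple(np.round(b,1).tolist()) for b in B])
d=np.load("pics/top0.npz")
print(ray(d,(202,183),.044),ray(d,(268,162),.047))
E
```

```text
top 60 [(33.9, 290.2, 143.7), (354.8, 220.8, 146.8), (147.6, 268.5, 162.1), (38.5, 242.3, 160.4), (39.6, 229.8, 163.1), (39.8, 217.2, 165.6), (40.1, 204.6, 168.1), (46.5, 251.4, 172.6), (46.2, 238.9, 175.0), (48.2, 226.3, 177.8), (37.1, 166.9, 180.7), (48.2, 213.6, 180.3), (50.1, 201.0, 182.9)]
top 80 [(57.7, 290.1, 143.1), (448.1, 223.1, 146.2), (22.9, 233.0, 138.1), (167.6, 268.5, 162.1), (48.5, 242.4, 160.6), (47.6, 229.8, 163.0), (47.4, 217.2, 165.6), (47.5, 204.6, 168.1), (55.7, 251.4, 172.6), (56.4, 238.9, 175.1), (56.4, 226.3, 177.7), (160.5, 234.8, 186.1), (43.8, 167.0, 180.7), (57.8, 213.7, 180.4), (59.1, 201.0, 182.8)]
side 60 []
side 80 [(19.0, 261.7, 173.7), (22.6, 203.9, 184.7), (40.1, 280.1, 189.6), (77.3, 315.4, 209.4)]
[0.53763306 0.20404137 0.044     ] [ 5.99508865e-01 -4.67912074e-04  4.70000000e-02]
```

```bash
python3 - <<'E'
from meas import *
T=np.load("pics/top0.npz");S=np.load("pics/side0.npz")
ut=np.array([(201,182.9),(213.6,180.3),(226.3,177.8),(238.9,175),(251.4,172.6),(204.6,168.1),(217.2,165.6),(229.8,163.1),(242.3,160.5),(268.5,162.1)])
q0=[.6,.1,.2]; off=np.array([.0,0,-.005])
r=least_squares(lambda q:(proj(T,world(q,P+off))-ut).ravel(),q0)
print(r.x,np.abs(r.fun).max())
Bs=[]
for th in(90,100,110,120):
    B=blobs(S["color"],(190,125,330,215),th,"pics/side_crop.png")
    pr=proj(S,world(r.x,P+off)); pick=[min(B,key=lambda b:np.hypot(b[1]-p[0],b[2]-p[1])) for p in pr]
    us=np.array([b[1:] for b in pick]);
    print(th,[int(b[0]) for b in pick],np.c_[pr-us].round(1).tolist())
    ok=np.hypot(*(pr-us).T)<6
    if ok.sum()<4: continue
    r2=least_squares(lambda q:(proj(S,world(q,P+off))-us)[ok].ravel(),r.x,loss='soft_l1');print('side',r2.x)
    r3=least_squares(lambda q:np.r_[(proj(T,world(q,P+off))-ut),(proj(S,world(q,P+off))-us)[ok]].ravel(),r.x,loss='soft_l1');print('both',r3.x)
im=cv2.resize(S["color"][125:215,190:330],None,fx=5,fy=5,interpolation=cv2.INTER_CUBIC)
for p in proj(S,world(r.x)): cv2.circle(im,tuple(int(v) for v in (p-[190,125]+.5)*5),4,(0,0,255),-1)
cv2.imwrite("pics/side_ov.png",im)
E
```

```text
[0.61327144 0.12056576 0.18815432] 0.16002530280783844
90 [33, 35, 36, 38, 40, 24, 26, 27, 29, 130] [[-0.5, -0.9], [-0.4, -0.9], [-0.4, -1.0], [-0.4, -1.0], [-0.4, -1.0], [-0.5, -1.0], [-0.4, -1.0], [-0.4, -1.0], [-0.3, -1.0], [-0.2, -1.2]]
side [0.61087448 0.11598591 0.18294098]
both [0.61289118 0.11911451 0.186116  ]
100 [40, 43, 43, 44, 47, 30, 32, 33, 35, 146] [[-0.4, -0.9], [-0.4, -0.9], [-0.4, -0.9], [-0.4, -0.9], [-0.4, -1.0], [-0.5, -0.9], [-0.4, -0.9], [-0.4, -1.0], [-0.3, -1.0], [-0.2, -1.2]]
side [0.61090714 0.11612364 0.1822877 ]
both [0.61287758 0.11916183 0.18586885]
110 [47, 49, 49, 51, 54, 35, 37, 38, 41, 158] [[-0.4, -0.9], [-0.4, -0.9], [-0.4, -0.9], [-0.3, -0.9], [-0.3, -1.0], [-0.4, -0.9], [-0.3, -0.9], [-0.3, -1.0], [-0.3, -1.0], [-0.2, -1.2]]
side [0.61083468 0.11620395 0.18219717]
both [0.61283771 0.11920863 0.18586716]
120 [53, 55, 56, 57, 60, 41, 43, 43, 46, 171] [[-0.4, -0.9], [-0.3, -0.9], [-0.4, -0.9], [-0.3, -0.9], [-0.3, -1.0], [-0.4, -0.9], [-0.3, -0.9], [-0.3, -1.0], [-0.2, -1.0], [-0.2, -1.2]]
side [0.61074848 0.11627646 0.18254565]
both [0.61279614 0.11925133 0.18596876]
```

View pics/side_ov.png

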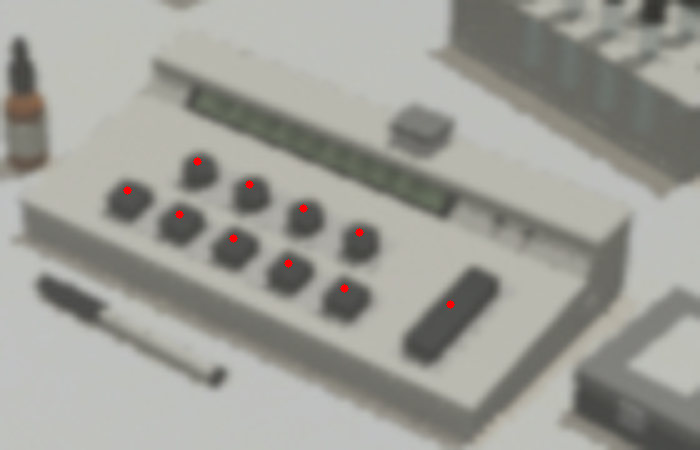

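Request:
send_rows(
  grip=0,
  squeeze=20,
  steps=[
    [0,0,0,0,0,-0.885],
    [0,0,0,0,0,-0.885],
    [0,0,0,0,0,-0.885],
    [0,0,0,0,0,-0.885],
    [0,0,0,0,0,-0.885],
  ],
)

```text
clock: 0.52
tool_pos: [0.2607, 0.5675, 0.2475]
ee_rot: [0.0, 0.748, 0.664, -0.001]
ft_force: [-0.4, 0.4, -1.3]
opening: 0.0259
```

Request:
send_rows(
  steps=[
    [0,0,0,0,0,-0.885],
    [0,0,0,0,0,-0.885],
    [0,0,0,0,0,-0.885],
    [0,0,0,0,0,-0.885],
    [0,0,0,0,0,-0.885],
  ],
)

```text
clock: 0.93
tool_pos: [0.2607, 0.5675, 0.2475]
ee_rot: [0.0, 0.637, 0.771, -0.001]
ft_force: [-0.4, -0.6, -0.2]
opening: -0.0001
```

Request:
send_rows(
  steps=[
    [0,0,0,-0.668,0,0],
    [0,0,0,-0.668,0,0],
    [0,0,0,-0.668,0,0],
    [0,0,0,0,0,0],
    [0,0,0,0,0,0],
  ],
)

```text
clock: 1.35
tool_pos: [0.2602, 0.5676, 0.2477]
ee_rot: [0.044, 0.636, 0.769, 0.053]
ft_force: [-0.7, 0.4, 0.3]
opening: -0.0
```

```bash
cat > go.py <<'E'
import sys
from meas import *
from rig import bot
from scipy.spatial.transform import Rotation as R
Q=[.613,.1193,.186]
def go(name,h):
    s=bot.state();q=s["ee_rot"];A=R.from_quat([*q[1:],q[0]])
    D=R.from_euler('z',Q[2])*R.from_matrix(np.array([[0,1,0],[1,0,0],[0,0,-1]]).T)*R.from_euler('x',-.14)
    t=world(Q,np.array([K[name]]))[0]; z=D.as_matrix()[:,2]
    tgt=t-z*(h+bot.tip_reach)
    print(name,h,"tgt",tgt.round(4),"now",s["tool_pos"].round(4),"units(tool)",(A.inv().apply(tgt-s["tool_pos"])/.025).round(3),
     "roterr deg",np.degrees((A.inv()*D).as_rotvec()).round(2),"F",s["ft_force"].round(2),"t",s["clock"],"open",round(s["opening"],4),"j",s["joint_pos"].round(2),"zF",round(float(-A.apply([0,0,1])@s["ft_force"]),2))
if __name__=="__main__":
    for a in sys.argv[1:]:
        n,h=a.split(":");go(n,float(h))
E
python3 go.py bar:.1 bar:.03; python3 -c "
from rig import bot;print(bot.tip_reach)"
```

```text
bar 0.1 tgt [ 0.5834 -0.0063  0.1629] now [0.2602 0.5676 0.2477] units(tool) [-24.964   7.858   4.544] roterr deg [-0.1   0.04  0.12] F [-0.74  0.44  0.33] t 1.35 open -0.0 j [ 1.08  0.17  1.67 -0.12  1.21 -0.64] zF 0.41
bar 0.03 tgt [ 0.593  -0.0045  0.0935] now [0.2602 0.5676 0.2477] units(tool) [-24.962   7.863   7.344] roterr deg [-0.1   0.04  0.12] F [-0.74  0.44  0.33] t 1.35 open -0.0 j [ 1.08  0.17  1.67 -0.12  1.21 -0.64] zF 0.41
0.017
```

Request:
send_rows(
  steps=[
    [-0.85,0.27,0.15,0,0,0],
    [-0.9,0.28,0.16,0,0,0],
    [-1,0.31,0.18,0,0,0],
    [-1,0.31,0.18,0,0,0],
    [-1,0.31,0.18,0,0,0],
  ],
)

```text
clock: 1.77
tool_pos: [0.3227, 0.4576, 0.2322]
ee_rot: [0.044, 0.636, 0.768, 0.054]
ft_force: [-0.5, -0.3, -0.6]
opening: -0.0002
```

Request:
send_rows(
  steps=[
    [-1,0.31,0.18,0,0,0],
    [-1,0.31,0.18,0,0,0],
    [-1,0.31,0.18,0,0,0],
    [-1,0.31,0.18,0,0,0],
    [-1,0.31,0.18,0,0,0],
  ],
)

```text
clock: 2.18
tool_pos: [0.3869, 0.3422, 0.2155]
ee_rot: [0.044, 0.637, 0.768, 0.054]
ft_force: [-0.1, 0.2, 0.5]
opening: -0.0001
```

Request:
send_rows(
  steps=[
    [-1,0.31,0.18,0,0,0],
    [-1,0.31,0.18,0,0,0],
    [-1,0.31,0.18,0,0,0],
    [-1,0.31,0.18,0,0,0],
    [-1,0.31,0.18,0,0,0],
  ],
)

```text
clock: 2.6
tool_pos: [0.4509, 0.227, 0.1987]
ee_rot: [0.044, 0.637, 0.768, 0.054]
ft_force: [-0.1, -0.2, 0.4]
opening: -0.0003
```

Request:
send_rows(
  steps=[
    [-1,0.31,0.18,0,0,0],
    [-1,0.31,0.18,0,0,0],
    [-1,0.31,0.18,0,0,0],
    [-1,0.31,0.18,0,0,0],
    [-1,0.31,0.18,0,0,0],
  ],
)

```text
clock: 3.02
tool_pos: [0.5149, 0.1117, 0.1818]
ee_rot: [0.044, 0.637, 0.768, 0.054]
ft_force: [0.4, 0.2, 0.3]
opening: -0.0001
```

Request:
send_rows(
  steps=[
    [-1,0.31,0.18,0,0,0],
    [-1,0.31,0.18,0,0,0],
    [-1,0.31,0.18,0,0,0],
    [-0.8,0.31,0.18,0,0,0],
    [-0.4,0.2,0.18,0,0,0],
  ],
)

```text
clock: 3.43
tool_pos: [0.5733, 0.0146, 0.1647]
ee_rot: [0.045, 0.637, 0.767, 0.054]
ft_force: [0.2, 0.7, -0.3]
opening: 0.0
```

```bash
python3 go.py bar:.1 bar:.02
```

```text
bar 0.1 tgt [ 0.5834 -0.0063  0.1629] now [0.5733 0.0146 0.1647] units(tool) [-0.896  0.231  0.108] roterr deg [ 0.04  0.04 -0.1 ] F [ 0.16  0.67 -0.33] t 3.4333 open 0.0 j [-0.12  0.12  1.9   0.05  0.99 -1.9 ] zF -0.36
bar 0.02 tgt [ 0.5944 -0.0043  0.0836] now [0.5733 0.0146 0.1647] units(tool) [-0.894  0.228  3.308] roterr deg [ 0.04  0.04 -0.1 ] F [ 0.16  0.67 -0.33] t 3.4333 open 0.0 j [-0.12  0.12  1.9   0.05  0.99 -1.9 ] zF -0.36
```

Request:
send_rows(
  steps=[
    [-0.45,0.12,0.3,0,0,0],
    [-0.45,0.11,0.7,0,0,0],
    [0,0,0.9,0,0,0],
    [0,0,0.8,0,0,0],
    [0,0,0.4,0,0,0],
  ],
)

```text
clock: 3.85
tool_pos: [0.5901, -0.0012, 0.0852]
ee_rot: [0.042, 0.637, 0.768, 0.053]
ft_force: [-1.1, -0.1, -0.4]
opening: -0.0
```

Request:
send_rows(
  steps=[
    [0,0,0.2,0,0,0],
    [0,0,0,0,0,0],
    [0,0,0,0,0,0],
    [0,0,0,0,0,0],
    [0,0,0,0,0,0],
  ],
)

```text
clock: 4.27
tool_pos: [0.5939, -0.0015, 0.0852]
ee_rot: [0.046, 0.636, 0.768, 0.055]
ft_force: [0.2, -0.7, -0.1]
opening: -0.0
```

```bash
python3 go.py bar:.0; python3 - <<'E'
from meas import *
from rig import bot
S=bot.get_image("side");T=bot.get_image("top")
a=cv2.resize(S["color"][100:215,190:330],None,fx=4.5,fy=4.5,interpolation=cv2.INTER_CUBIC)
for p in proj(S,world([.613,.1193,.186])):cv2.circle(a,tuple(int(v) for v in (p-[190,100]+.5)*4.5),2,(0,0,255),-1)
cv2.imwrite("pics/s1.png",a)
E
```

```text
bar 0.0 tgt [ 0.5971 -0.0038  0.0638] now [ 0.5939 -0.0015  0.0852] units(tool) [-0.111 -0.012  0.863] roterr deg [0.15 0.04 0.08] F [ 0.24 -0.68 -0.1 ] t 4.2667 open -0.0 j [-0.14  0.27  1.89  0.06  0.84 -1.94] zF -0.12
```

View pics/s1.png

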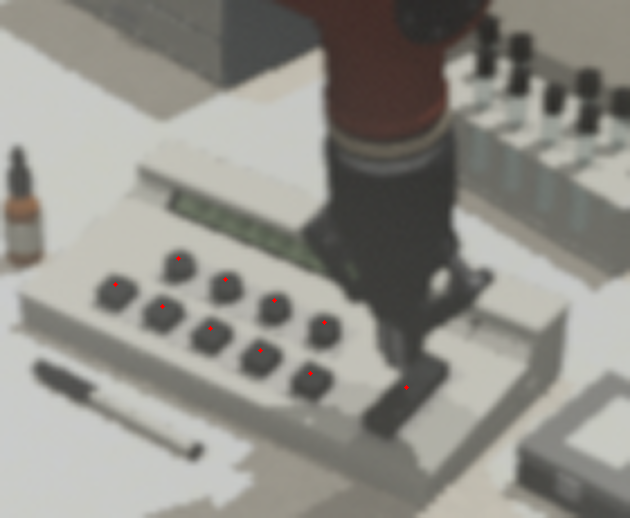

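Request:
send_rows(
  steps=[
    [-0.11,-0.01,0.2,0,0,0],
    [0,0,0.3,0,0,0],
    [0,0,0.2,0,0,0],
    [0,0,0.1,0,0,0],
    [0,0,0.05,0,0,0],
  ],
)

```text
clock: 4.78
tool_pos: [0.5952, -0.0038, 0.0615]
ee_rot: [0.044, 0.636, 0.768, 0.053]
ft_force: [-1.3, -0.7, 2.6]
opening: 0.0001
```

Request:
send_rows(
  steps=[
    [0,0,0.05,0,0,0],
    [0,0,0.05,0,0,0],
    [0,0,0,0,0,0],
    [0,0,0,0,0,0],
    [0,0,0,0,0,0],
  ],
)

```text
clock: 5.2
tool_pos: [0.5961, -0.0036, 0.0602]
ee_rot: [0.044, 0.636, 0.768, 0.054]
ft_force: [-3.4, -0.3, 3.0]
opening: 0.0
```

```bash
python3 go.py bar:.0
```

```text
bar 0.0 tgt [ 0.5971 -0.0038  0.0638] now [ 0.5961 -0.0036  0.0602] units(tool) [-0.013  0.058 -0.139] roterr deg [-0.03 -0.02  0.06] F [-3.4  -0.28  3.03] t 5.2 open 0.0 j [-0.15  0.32  1.89  0.06  0.8  -1.95] zF 3.47
```

Request:
send_rows(
  steps=[
    [0,-0.03,0.05,0,0,0],
    [0,-0.03,0.04,0,0,0],
    [0,0,0,0,0,0],
    [0,0,0,0,0,0],
    [0,0,0,0,0,0],
  ],
)

```text
clock: 5.62
tool_pos: [0.5964, -0.0037, 0.0585]
ee_rot: [0.046, 0.636, 0.768, 0.055]
ft_force: [-0.4, 2.6, 4.5]
opening: 0.0003
```

```bash
python3 go.py bar:.0
```

```text
bar 0.0 tgt [ 0.5971 -0.0038  0.0638] now [ 0.5964 -0.0037  0.0585] units(tool) [-0.008  0.059 -0.208] roterr deg [0.15 0.01 0.05] F [-0.38  2.63  4.49] t 5.6167 open 0.0003 j [-0.15  0.32  1.9   0.06  0.79 -1.95] zF 4.43
```

Request:
send_rows(
  steps=[
    [0,0,-0.15,0,0,0],
    [0,0,-0.3,0,0,0],
    [0,0,-0.6,0,0,0],
    [0,0,-0.7,0,0,0],
    [0,0,-0.3,0,0,0],
  ],
)

```text
clock: 6.03
tool_pos: [0.5884, -0.0057, 0.1101]
ee_rot: [0.045, 0.636, 0.768, 0.054]
ft_force: [-0.4, 0.4, 0.1]
opening: 0.0002
```

```bash
python3 go.py f1:.04; python3 - <<'E'
from meas import *
from rig import bot
T=bot.get_image("top");b=blobs(T["color"],(165,118,295,200),60,"pics/t.png");print([tuple(np.round(x,1).tolist()) for x in b])
E
```

```text
f1 0.04 tgt [0.5307 0.2056 0.1004] now [ 0.5884 -0.0057  0.1101] units(tool) [ 8.734 -0.741  0.273] roterr deg [0.06 0.06 0.07] F [-0.45  0.38  0.11] t 6.0333 open 0.0002 j [-0.15  0.22  1.9   0.06  0.89 -1.94] zF 0.16
[(2425.5, 261.3, 164.8), (35.8, 229.8, 163.1), (34.7, 217.2, 165.6), (36.1, 204.6, 168.1), (44.0, 226.3, 177.8), (32.8, 166.8, 180.7), (43.2, 213.6, 180.3), (44.7, 201.0, 182.9)]
```

Request:
send_rows(
  steps=[
    [0.7,-0.15,0,0,0,0],
    [0.9,-0.15,0,0,0,0],
    [1,-0.15,0,0,0,0],
    [1,-0.15,0,0,0,0],
    [1,-0.14,0,0,0,0],
  ],
)

```text
clock: 6.5
tool_pos: [0.5475, 0.1049, 0.1049]
ee_rot: [0.044, 0.637, 0.768, 0.053]
ft_force: [0.2, 0.0, 0.1]
opening: 0.0002
```

Request:
send_rows(
  steps=[
    [1,0,0.05,0,0,0],
    [1,0,0.05,0,0,0],
    [1,0,0.05,0,0,0],
    [0.8,0,0.05,0,0,0],
    [0.33,0,0.07,0,0,0],
  ],
)

```text
clock: 6.92
tool_pos: [0.5292, 0.2078, 0.0983]
ee_rot: [0.044, 0.636, 0.769, 0.053]
ft_force: [-0.4, 0.7, 0.5]
opening: -0.0002
```

Request:
send_rows(
  steps=[
    [0,0,0.3,0,0,0],
    [0,0,0.3,0,0,0],
    [0,0,0.2,0,0,0],
    [0,0,0,0,0,0],
    [0,0,0,0,0,0],
  ],
)

```text
clock: 7.33
tool_pos: [0.5328, 0.2052, 0.0782]
ee_rot: [0.044, 0.637, 0.768, 0.053]
ft_force: [-0.5, -0.4, -0.0]
opening: -0.0003
```

```bash
python3 go.py f1:0; python3 - <<'E'
from meas import *
from rig import bot
S=bot.get_image("side")
a=cv2.resize(S["color"][100:215,190:330],None,fx=4.5,fy=4.5,interpolation=cv2.INTER_CUBIC)
s=bot.state();from scipy.spatial.transform import Rotation as R
q=s["ee_rot"];tip=s["tool_pos"]+R.from_quat([*q[1:],q[0]]).apply([0,0,.017])
print(tip)
for p,c in [(x,(0,0,255)) for x in proj(S,world([.613,.1193,.186]))]+[(proj(S,tip[None])[0],(0,255,0))]:cv2.circle(a,tuple(int(v) for v in (p-[190,100]+.5)*4.5),2,c,-1)
cv2.imwrite("pics/s2.png",a)
E
```

```text
f1 0.0 tgt [0.5362 0.2066 0.0608] now [0.5328 0.2052 0.0782] units(tool) [0.03  0.043 0.709] roterr deg [-0.12  0.02 -0.03] F [-0.46 -0.38 -0.01] t 7.3333 open -0.0003 j [ 0.25  0.24  1.95 -0.01  0.82 -1.5 ] zF 0.06
[0.53556967 0.20587764 0.06199939]
```

View pics/s2.png

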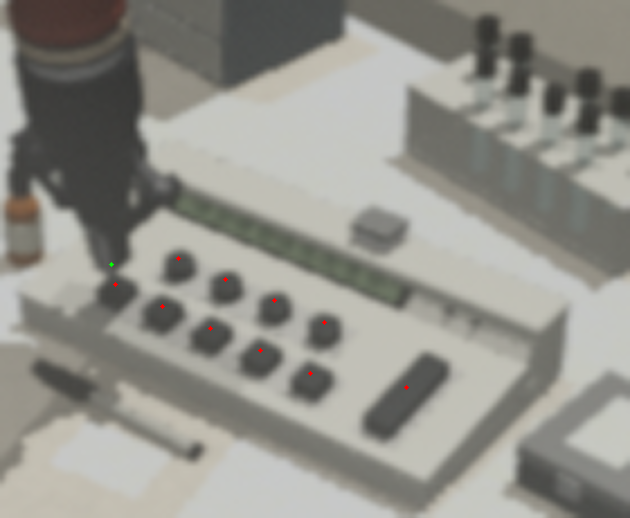

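Request:
send_rows(
  steps=[
    [0.03,0.02,0.2,0,0,0],
    [0,0.02,0.25,0,0,0],
    [0,0,0.15,0,0,0],
    [0,0,0.1,0,0,0],
    [0,0,0.05,0,0,0],
  ],
)

```text
clock: 7.8
tool_pos: [0.5363, 0.2077, 0.0602]
ee_rot: [0.044, 0.636, 0.768, 0.053]
ft_force: [-1.4, -0.9, 1.8]
opening: -0.0
```

Request:
send_rows(
  steps=[
    [0,0,0.05,0,0,0],
    [0,0,0.05,0,0,0],
    [0,0,0.05,0,0,0],
    [0,0,0,0,0,0],
    [0,0,0,0,0,0],
  ],
)

```text
clock: 8.22
tool_pos: [0.5368, 0.2078, 0.0572]
ee_rot: [0.044, 0.636, 0.768, 0.053]
ft_force: [-2.6, -1.9, 2.6]
opening: 0.0002
```

```bash
python3 go.py f1:0
```

```text
f1 0.0 tgt [0.5362 0.2066 0.0608] now [0.5368 0.2078 0.0572] units(tool) [-0.044 -0.013 -0.148] roterr deg [-0.06  0.01  0.07] F [-2.63 -1.88  2.61] t 8.2167 open 0.0002 j [ 0.25  0.28  1.94 -0.01  0.78 -1.5 ] zF 2.99
```

Depth about 3.3 mm; press another 2.5 mm.

Request:
send_rows(
  steps=[
    [0,-0.02,0.04,0,0,0],
    [0,-0.02,0.04,0,0,0],
    [0,0,0.03,0,0,0],
    [0,0,0,0,0,0],
    [0,0,0,0,0,0],
  ],
)

```text
clock: 8.63
tool_pos: [0.5371, 0.2079, 0.0547]
ee_rot: [0.045, 0.636, 0.768, 0.054]
ft_force: [-1.8, -1.7, 4.4]
opening: -0.0003
```

```bash
python3 go.py f1:0
```

```text
f1 0.0 tgt [0.5362 0.2066 0.0608] now [0.5371 0.2079 0.0547] units(tool) [-0.045 -0.011 -0.248] roterr deg [ 0.06 -0.    0.06] F [-1.78 -1.72  4.39] t 8.6333 open -0.0003 j [ 0.25  0.29  1.94 -0.01  0.77 -1.5 ] zF 4.63
```

Request:
send_rows(
  steps=[
    [0,0,-0.15,0,0,0],
    [0,0,-0.3,0,0,0],
    [0,0,-0.6,0,0,0],
    [0,0,-0.7,0,0,0],
    [0,0,-0.3,0,0,0],
  ],
)

```text
clock: 9.05
tool_pos: [0.5304, 0.2072, 0.1072]
ee_rot: [0.045, 0.636, 0.768, 0.055]
ft_force: [0.8, 1.0, -0.2]
opening: 0.0004
```

```bash
python3 go.py b4:.04
```

```text
b4 0.04 tgt [0.5978 0.0757 0.1064] now [0.5304 0.2072 0.1072] units(tool) [-5.667  1.653  0.264] roterr deg [ 0.17 -0.06  0.05] F [ 0.81  0.98 -0.18] t 9.05 open 0.0004 j [ 0.25  0.19  1.94 -0.01  0.87 -1.5 ] zF -0.32
```

Request:
send_rows(
  steps=[
    [-0.7,0.2,0,0,0,0],
    [-0.9,0.3,0,0,0,0],
    [-1,0.3,0,0,0,0],
    [-1,0.3,0,0,0,0],
    [-1,0.3,0,0,0,0],
  ],
)

```text
clock: 9.47
tool_pos: [0.5852, 0.0994, 0.1099]
ee_rot: [0.044, 0.636, 0.768, 0.054]
ft_force: [-0.2, 0.0, -0.2]
opening: 0.0001
```

Request:
send_rows(
  steps=[
    [-0.7,0.15,0.06,0,0,0],
    [-0.37,0.1,0.2,0,0,0],
    [0,0,0.3,0,0,0],
    [0,0,0.3,0,0,0],
    [0,0,0.2,0,0,0],
  ],
)

```text
clock: 9.88
tool_pos: [0.5981, 0.0765, 0.0826]
ee_rot: [0.043, 0.636, 0.768, 0.053]
ft_force: [0.4, -0.6, 0.1]
opening: 0.0003
```

Request:
send_rows(
  steps=[
    [0,0,0,0,0,0],
    [0,0,0,0,0,0],
    [0,0,0,0,0,0],
    [0,0,0,0,0,0],
    [0,0,0,0,0,0],
  ],
)

```text
clock: 10.3
tool_pos: [0.5999, 0.0759, 0.0851]
ee_rot: [0.045, 0.636, 0.768, 0.054]
ft_force: [0.2, -0.6, 0.5]
opening: -0.0002
```

```bash
python3 go.py b4:0; python3 - <<'E'
from meas import *
from rig import bot
S=bot.get_image("side")
a=cv2.resize(S["color"][100:215,190:330],None,fx=4.5,fy=4.5,interpolation=cv2.INTER_CUBIC)
s=bot.state();from scipy.spatial.transform import Rotation as R
q=s["ee_rot"];tip=s["tool_pos"]+R.from_quat([*q[1:],q[0]]).apply([0,0,.017])
for p,c in [(x,(0,0,255)) for x in proj(S,world([.613,.1193,.186]))]+[(proj(S,tip[None])[0],(0,255,0))]:cv2.circle(a,tuple(int(v) for v in (p-[190,100]+.5)*4.5),2,c,-1)
cv2.imwrite("pics/s3.png",a)
E
```

```text
b4 0.0 tgt [0.6033 0.0768 0.0668] now [0.5999 0.0759 0.0851] units(tool) [0.007 0.037 0.743] roterr deg [ 0.05 -0.    0.09] F [ 0.24 -0.65  0.5 ] t 10.3 open -0.0002 j [-0.    0.29  1.87  0.04  0.85 -1.78] zF 0.48
```

View pics/s3.png

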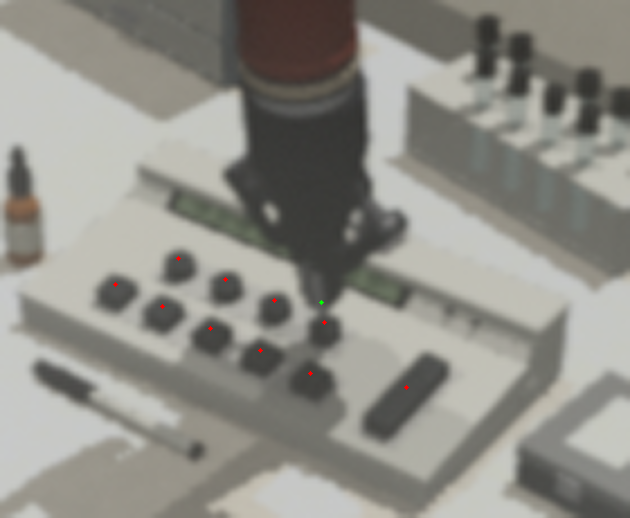

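Request:
send_rows(
  steps=[
    [0,0.02,0.2,0,0,0],
    [0,0.01,0.25,0,0,0],
    [0,0,0.15,0,0,0],
    [0,0,0.1,0,0,0],
    [0,0,0.08,0,0,0],
  ],
)

```text
clock: 10.77
tool_pos: [0.6024, 0.0762, 0.0645]
ee_rot: [0.044, 0.636, 0.768, 0.053]
ft_force: [-1.1, -0.2, 2.0]
opening: 0.0
```

Request:
send_rows(
  steps=[
    [0,0,0.06,0,0,0],
    [0,0,0.06,0,0,0],
    [0,0,0.06,0,0,0],
    [0,0,0,0,0,0],
    [0,0,0,0,0,0],
  ],
)

```text
clock: 11.18
tool_pos: [0.603, 0.0763, 0.0608]
ee_rot: [0.044, 0.636, 0.768, 0.053]
ft_force: [-3.6, -0.5, 3.3]
opening: 0.0003
```

```bash
python3 go.py b4:0
```

```text
b4 0.0 tgt [0.6033 0.0768 0.0668] now [0.603  0.0763 0.0608] units(tool) [ 0.018  0.048 -0.236] roterr deg [-0.09 -0.02  0.07] F [-3.6  -0.47  3.28] t 11.1833 open 0.0003 j [-0.    0.33  1.87  0.04  0.81 -1.78] zF 3.75
```

Request:
send_rows(
  steps=[
    [0,-0.02,0.04,0,0,0],
    [0,-0.02,0.02,0,0,0],
    [0,0,0,0,0,0],
    [0,0,0,0,0,0],
    [0,0,0,0,0,0],
  ],
)

```text
clock: 11.6
tool_pos: [0.6033, 0.0763, 0.0597]
ee_rot: [0.045, 0.636, 0.768, 0.054]
ft_force: [-3.1, 0.8, 5.1]
opening: 0.0
```

```bash
python3 go.py b4:0
```

```text
b4 0.0 tgt [0.6033 0.0768 0.0668] now [0.6033 0.0763 0.0597] units(tool) [ 0.02   0.045 -0.282] roterr deg [ 0.05 -0.01  0.06] F [-3.05  0.76  5.14] t 11.6 open 0.0 j [-0.    0.34  1.87  0.04  0.8  -1.78] zF 5.49
```

Request:
send_rows(
  steps=[
    [0,0,-0.15,0,0,0],
    [0,0,-0.3,0,0,0],
    [0,0,-0.6,0,0,0],
    [0,0,-0.7,0,0,0],
    [0,0,-0.3,0,0,0],
  ],
)

```text
clock: 12.02
tool_pos: [0.5974, 0.0747, 0.1124]
ee_rot: [0.046, 0.636, 0.768, 0.055]
ft_force: [-0.1, 0.3, 0.5]
opening: -0.0
```

```bash
python3 go.py f3:.04
```

```text
f3 0.04 tgt [0.5455 0.1269 0.1004] now [0.5974 0.0747 0.1124] units(tool) [ 2.439 -1.704  0.235] roterr deg [0.24 0.05 0.07] F [-0.08  0.28  0.53] t 12.0167 open -0.0 j [-0.    0.24  1.87  0.03  0.89 -1.78] zF 0.53
```

Request:
send_rows(
  steps=[
    [0.5,-0.4,0,0,0,0],
    [0.7,-0.5,0,0,0,0],
    [0.7,-0.5,0,0,0,0],
    [0.54,-0.3,0,0,0,0],
    [0,0,0.2,0,0,0],
  ],
)

```text
clock: 12.43
tool_pos: [0.5422, 0.1288, 0.0991]
ee_rot: [0.044, 0.636, 0.769, 0.054]
ft_force: [1.2, 0.5, 0.0]
opening: 0.0001
```

Request:
send_rows(
  steps=[
    [0,0,0.3,0,0,0],
    [0,0,0.3,0,0,0],
    [0,0,0.2,0,0,0],
    [0,0,0,0,0,0],
    [0,0,0,0,0,0],
  ],
)

```text
clock: 12.85
tool_pos: [0.5466, 0.127, 0.0785]
ee_rot: [0.044, 0.637, 0.768, 0.053]
ft_force: [0.7, -0.2, -0.0]
opening: -0.0001
```

```bash
python3 go.py f3:0; python3 - <<'E'
from meas import *
from rig import bot
S=bot.get_image("side")
a=cv2.resize(S["color"][100:215,190:330],None,fx=4.5,fy=4.5,interpolation=cv2.INTER_CUBIC)
s=bot.state();from scipy.spatial.transform import Rotation as R
q=s["ee_rot"];tip=s["tool_pos"]+R.from_quat([*q[1:],q[0]]).apply([0,0,.017])
for p,c in [(x,(0,0,255)) for x in proj(S,world([.613,.1193,.186]))]+[(proj(S,tip[None])[0],(0,255,0))]:cv2.circle(a,tuple(int(v) for v in (p-[190,100]+.5)*4.5),2,c,-1)
cv2.imwrite("pics/s4.png",a)
E
```

```text
f3 0.0 tgt [0.551  0.128  0.0608] now [0.5466 0.127  0.0785] units(tool) [0.008 0.079 0.723] roterr deg [-0.09 -0.    0.01] F [ 0.67 -0.2  -0.02] t 12.85 open -0.0001 j [ 0.1   0.22  1.97  0.02  0.81 -1.67] zF -0.1
```

View pics/s4.png

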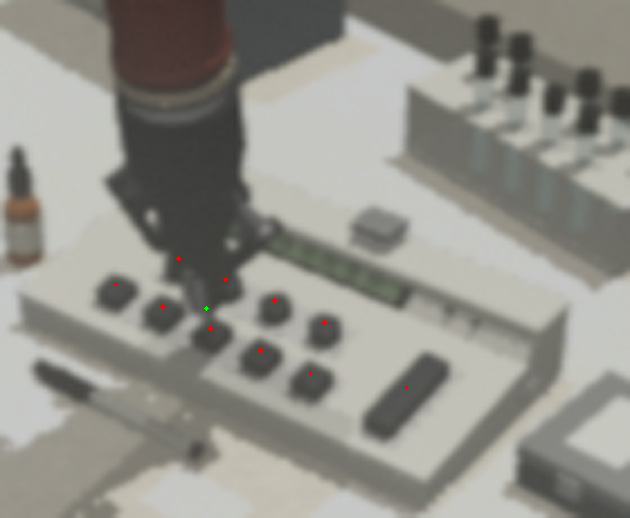

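Request:
send_rows(
  steps=[
    [0.01,0.04,0.2,0,0,0],
    [0,0.02,0.25,0,0,0],
    [0,0,0.15,0,0,0],
    [0,0,0.1,0,0,0],
    [0,0,0.06,0,0,0],
  ],
)

```text
clock: 13.32
tool_pos: [0.5502, 0.1286, 0.0601]
ee_rot: [0.044, 0.636, 0.768, 0.053]
ft_force: [-1.4, -0.5, 1.4]
opening: 0.0001
```

Request:
send_rows(
  steps=[
    [0,0,0.06,0,0,0],
    [0,0,0.06,0,0,0],
    [0,-0.02,0.06,0,0,0],
    [0,-0.02,0.06,0,0,0],
    [0,0,0,0,0,0],
  ],
)

```text
clock: 13.73
tool_pos: [0.5509, 0.1287, 0.055]
ee_rot: [0.045, 0.636, 0.768, 0.054]
ft_force: [-2.0, -0.2, 4.5]
opening: -0.0003
```

```bash
python3 go.py f3:0
```

```text
f3 0.0 tgt [0.551  0.128  0.0608] now [0.5509 0.1287 0.055 ] units(tool) [-0.028  0.031 -0.23 ] roterr deg [ 0.05 -0.01  0.06] F [-1.98 -0.19  4.51] t 13.7333 open -0.0003 j [ 0.1   0.27  1.97  0.02  0.76 -1.67] zF 4.75
```

Depth 5.8 mm at 4.75 N, past the registering point. Lifting clear and checking.

Request:
send_rows(
  steps=[
    [0,0,-0.15,0,0,0],
    [0,0,-0.3,0,0,0],
    [0,0,-0.6,0,0,0],
    [0,0,-0.8,0,0,0],
    [0,0,-1,0,0,0],
  ],
)

```text
clock: 14.15
tool_pos: [0.5391, 0.1265, 0.1245]
ee_rot: [0.043, 0.637, 0.768, 0.053]
ft_force: [0.3, -0.5, -0.4]
opening: -0.0003
```

Request:
send_rows(
  steps=[
    [0,-0.5,-1,0,0,0],
    [0,-1,-1,0,0,0],
    [0,-1,-0.5,0,0,0],
    [0,-1,0,0,0,0],
    [0,-0.5,0,0,0,0],
  ],
)

```text
clock: 14.57
tool_pos: [0.4326, 0.1065, 0.1737]
ee_rot: [0.045, 0.636, 0.768, 0.054]
ft_force: [0.2, 0.1, -0.7]
opening: 0.0
```

Request:
send_rows(
  steps=[
    [0,0,0,0,0,0],
    [0,0,0,0,0,0],
    [0,0,0,0,0,0],
    [0,0,0,0,0,0],
    [0,0,0,0,0,0],
  ],
)

```text
clock: 14.98
tool_pos: [0.4358, 0.1068, 0.1734]
ee_rot: [0.045, 0.636, 0.768, 0.054]
ft_force: [-0.1, 0.5, 0.4]
opening: 0.0003
```

```bash
python3 go.py f3:0; python3 - <<'E'
from meas import *
from rig import bot
S=bot.get_image("side");S0=np.load("pics/side0.npz")
for th in (100,):
    for D in(S0,S):
        B=blobs(D["color"],(190,125,330,215),th,"pics/x.png");pr=proj(D,world([.613,.1193,.186]))+[0,1]
        print([tuple(np.round(min(B,key=lambda b:np.hypot(b[1]-p[0],b[2]-p[1]))[1:],1).tolist()) for p in pr])
cv2.imwrite("pics/end.png",S["color"])
E
```

```text
f3 0.0 tgt [0.551  0.128  0.0608] now [0.4358 0.1068 0.1734] units(tool) [-0.024  4.008  5.115] roterr deg [ 0.02 -0.01  0.06] F [-0.13  0.47  0.38] t 14.9833 open 0.0003 j [ 0.07 -0.18  2.17  0.02  1.01 -1.69] zF 0.38
[(215.4, 164.9), (225.8, 169.6), (236.6, 174.5), (247.5, 179.5), (258.8, 184.7), (229.4, 159.1), (239.9, 163.7), (250.6, 168.5), (261.6, 173.4), (279.7, 187.9)]
[(215.5, 164.9), (225.9, 169.6), (236.6, 174.5), (247.5, 179.5), (258.8, 184.6), (229.4, 159.1), (239.9, 163.7), (250.6, 168.5), (261.6, 173.4), (279.8, 187.9)]
```

View pics/end.png

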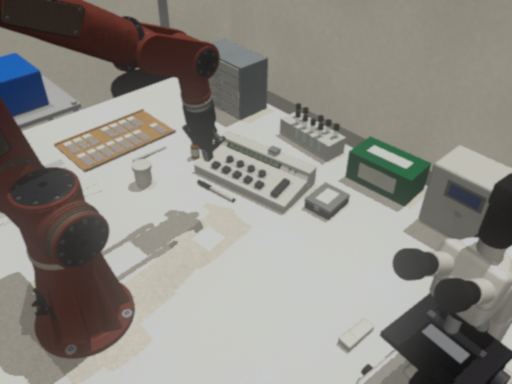

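```bash
python3 -c "
from rig import bot;print(bot.sign_off())"
```

```text
the job is handed in; nothing more can be done
None
```

I pressed the four keys in the order asked and handed the job in at about 15 s on the clock. I used shut fingertips along the deck's normal and lifted clear after each press. The hand-in reports no verdict, and I had no direct reading of key travel, so the depths below come from the tool position and the force.

| Order | Key | Depth | Force |
|---|---|---|---|
| 1 | Clear bar | about 5.2 mm | 4.4 N |
| 2 | Leftmost square key, front row | about 6.2 mm | 4.6 N |
| 3 | Rightmost round key, back row | about 7 mm | 5.5 N |
| 4 | Middle square key, front row | about 5.8 mm | 4.75 N |

All four are past the 4 mm at which a key registers and short of the 9 mm hard stop.

- **Counter and keys:** in the last side picture, all ten keys lie within 0.1 pixel of where they were at the start. So the keys are back up and the counter has not moved.
- **Bystanders:** those in view look undisturbed, but I judged them by eye only. The oil bottle is partly hidden by the gripper in that picture.
- **Arm:** it stands clear of everything, with no contact force.
- **Disagreements:** the two cameras gave counter positions about 5 mm apart, so I used a joint fit. Sideways forces of up to about 3.6 N showed during the presses, but nothing shifted. At 5.9 mm on the round key, force gave only about 4.6 mm, so I pressed it about 1 mm deeper.

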